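# Seat the strainer of a citrus press

## Task

The strainer plate of the citrus press is sitting high in the juice dish because it is turned the wrong way. Turn it round with a fingertip, pushing its upright tabs, until the notch in its rim is over the locating pin of the dish, then press the plate gently down until it is fully home. Do not lift or pinch the strainer, and leave the bowl, the reamer, the egg cup and the pastry wheel where they stand.

Things in the scene. Friction and masses are not known exactly. Their poses are not given: they have to be found in the camera images.
- press: white and steel citrus press, fixed to the counter, 156 mm wide and 172 mm high; origin under its centre on the counter, z up. A steel spout sticks out to its -x side (to 145 mm from the axis, 88 to 131 mm high) and ends over the blue bowl. On top an open round steel juice dish, inside radius 74 mm at the strainer; in its middle a steel chimney of radius 14.5 mm and, on it, a drive spindle of radius 6 mm that reaches to 184 mm above the counter
- dish_rim (a point): centre of the dish's mouth, on the press's axis, 170 mm above the counter; the rim has an outside radius of 85 mm
- pin (a point): tip of the steel locating pin, an upright round pin 10 mm thick with a round tip, fixed in the dish 64 mm from the axis on the side opposite the spout, at the foot of a 6 mm thick rib that runs up the inside of the dish wall (69 mm from the axis outwards) to 164 mm above the counter and shows beside the strainer's rim; its tip is 146 mm above the counter, 1 mm below the raised strainer. Until the notch is over it, the strainer's rim hides the pin's inner half
- strainer: the strainer; origin at the centre of the plate, on the press's axis, at the plate's upper face, x axis towards the notch (at the start 151 mm above the counter, 139 mm when fully home). The strainer is a white slotted plastic disc of radius 64 mm, 4 mm thick, with a collar of radius 21.5 mm, 6 mm high, at its centre round the chimney. It turns either way without end about the press's axis, with a light drag (about 1 N at a tab), and stays as it is left
- notch (a point): middle of the mouth of the strainer's rim notch, at the plate's upper face, 64 mm from the axis; the notch is 13 mm wide and 11 mm deep. At the start it is at least 40 degrees from the pin, either way round
- tab_left (a point): middle of the upper edge of one of the strainer's two upright tabs, 45 mm from the axis, 90 degrees anticlockwise (from above) from the notch. Each tab is a radial fin 5 mm thick, 20 mm long (35 to 55 mm from the axis) and 18 mm high above the plate
- tab_right (a point): the same point of the other tab, 90 degrees clockwise from the notch
- seat_depth (a joint): how far the strainer has been pressed down: 0 m at the start, 0.012 m when fully home, negative if it is lifted. The collar grips the chimney, so it stays up by itself and goes down under about 6 N on the plate or on a tab; the pin stops it after 1 to 3 mm unless the notch is over the pin (within about 2 mm). Once down it stays. The plate stays level wherever it is pressed. More than 35 N of pressing or pinching would harm it
- bowl: blue plastic bowl, 110 mm across, 58 mm high, under the spout; origin under its centre
- reamer: white ribbed reamer cone of the press, 74 mm across, 52 mm high, standing loose on the counter; origin under its centre
- egg_cup: white ceramic egg cup, 50 mm across, 62 mm high; origin under its centre
- pastry_wheel: beech pastry wheel lying on the counter, 160 mm long, along its x axis with the wheel at +x, 38 mm high; origin on the counter at the wheel end of the handle

How it is judged (in metres and radians):
At the end, for the whole second after the job is handed in: The strainer is down to within 1.5 mm of its full 12 mm of travel, its notch is within 4 mm of the pin seen from above, and the bowl, the reamer, the egg cup and the pastry wheel are within 20 mm of where they started (value of joint seat_depth above 0.0105 m and horizontal distance between notch and pin below 0.004 m and distance of each of bowl, reamer, egg_cup, pastry_wheel from where it was at the start of the episode below 0.02 m); the robot touches nothing.
It fails at once if the strainer is lifted more than 3 mm above where it started (value of joint seat_depth below -0.003 m).
It fails at once if the strainer is pinched or forced with more than 35 N (contact force between the fingers and strainer above 35 N).
It fails at once if the bowl, the reamer, the egg cup or the pastry wheel is moved more than 20 mm (distance of any of bowl, reamer, egg_cup, pastry_wheel from where it was at the start of the episode above 0.02 m).
It also fails if it takes over 48 s, if anything falls off the work surface, if the arm or the gripper's body presses on something with over 40 N, if the wrist force passes 120 N, or if a joint passes its speed limit or range.

## Robot

A 6-joint arm with a two-finger parallel gripper is mounted at the origin on the work surface. World frame = base frame: x ahead of the robot, y to its left, z up, the work surface at z = 0. Lengths are in mm, angles in rad, forces in N, time in s.
With the tool pointing down it reaches from about 275 to 750 mm from the base axis. Payload 10.2 kg.
Tool frame: the origin (TCP) lies midway between the tips of the shut fingers; the grasp point (between the pads) lies 19 mm behind it; z points along the fingers, y is the line along which they close (so a half turn about z gives the same grasp; the last joint's range is limited). The gripper opens to 85 mm and grips with 20 to 120 N. Pads are 22 mm wide; open, the fingers measure 114 mm over their backs; the gripper's body (76 mm by 85 mm) begins 54 mm behind the grasp point. The pads swing forward as they close: fully open they stand 13 mm farther back than shut.
Start: joints at [1.063, 0.313, 1.498, -0, 1.331, -0.223], TCP at [147.52, 503.854, 231.294] pointing down, gripper open.
Joint ranges: [-2.94, 2.94], [-0.97, 2.17], [0.19, 2.56], [-1.23, 4.37], [0.02, 3.11], [-2.88, 2.88]. Speed limits (rad/s): [2.39, 2.39, 3.01, 3.14, 3.14, 3.14].

## Interface

Orientations are given as a rotation vector (axis times angle).
In Python, from station import telemetry, imaging, job, look_for, place_of gives the robot as it stands.
- The arm moves only by the tool send_rows, never from a script. Its argument "steps" is a list of rows, each a list of 3 entries, a list of its own where there are three numbers: the closure, from 0 (fully open) to 1 (shut), then the shift along the tool's x, y, z in m, then the turn, a rotation vector about the tool's x, y, z in degrees. A call has 1 to 20 rows; each row shifts and turns the commanded pose from where the row before left it, along the tool's axes as they then stand; what a row does not reach is not made up. A row lasts 1/12 s, in which the tool goes at most 41.7 mm and 7.16 degrees, less where a joint would pass 70% of its speed; a pose out of reach is approached as far as the arm can. A call with a gripper value outside its range is refused whole. The fingers move at their own pace and stop on an object; "force" is the grip in N (left out, the last holds). Time passes only in rows, so rows that do not move let the fingers close. It gives the time, the measured TCP pose, the force, the opening and the grip force at its end, in the units of the state.
- telemetry.get_state(): the state, without advancing time (a new reading comes with each control period).
- imaging.camera(name): name is "scene" or "top" or "wrist"; returns a dict with "image" (480x640x3 uint8, red, green, blue), "vertical_fov" (degrees; the focal length in pixels is half the picture's height over the tangent of half this angle, whatever the lens; pixels are square), "cx", "cy" (the principal point, pixels), "xyz" and "attitude" of the camera in the world; the wrist camera has in their place "hand_eye" (4x4, takes a point from camera to tool coordinates, whose origin is the TCP and whose axes are the flange's). Camera axes: x right, y down, z forward; pixel columns grow to the right and rows downward; lengths in mm; the calibration is good to about 2 mm. A picture is of the moment at which its call begins: read the wrist's pose just before it. There is no depth.
- job.close_job(): hands the job in; it is judged then, once.
Trained networks look in a picture, given as the dict that the camera call returned (one of the last four; its "shot" number tells which), for a name from the list of things; names that differ only in an ending like _2 or _b are one class to them, and where a whole thing is asked for, a point or a joint stands for the part that bears it (a point fixed in the world has none). Each returns a list of dicts, best first, with "conf" (0 to 1); they miss things now and then, are a little off and sometimes report something else, mostly with a low value. They report only what shows in the picture. A call takes as long as a camera call.
- look_for(picture, label): "pixel" ([column, row] in pixels, amid what is visible of it).
- place_of(picture, label): "pixel" ([column, row] in pixels: a listed point, or the origin of a listed thing).
The state is a dict: "t": time; "qpos": joint angles; "joint_vel": joint speeds; "joint_efforts": joint torques, N m; "position": TCP position; "ee_rot": TCP orientation; "contact_force": force on the tool from outside, world axes, zero at the start; "ft_torque": the same for the moment, N m; "gripper_width": finger opening in mm; "grasp_force": force on a finger pad.
Only numpy, scipy, OpenCV 4.12 (cv2) and the standard library are available. Lean on these libraries where they do the work, as an engineer would, in place of code of your own. Each camera call takes 0.05 s, during which the arm holds its last target. There are 200 camera calls.

## Working session

There is one attempt and no reset: what is moved stays moved. The work goes in short steps, Python scripts to look and compute and a tool call to move; the robot and the scene stay as the last step left them, time stands still between calls to the robot, and variables do not carry over. Pictures are saved under pics/ and viewed, at most 10 in all, crops included, and the job is handed in when it is done.

Besides the shell and the picture viewer there is one more tool, called after ">>>" as name(argument=value, ...), one argument or row to a line, values as JSON. send_rows: Moves the arm, as the interface text tells. Its arguments: {"type":"object","properties":{"steps":{"type":"array","items":{"type":"array"}},"force":{"type":"number"}},"required":["steps"]}

```bash
mkdir -p pics; cat > h.py <<'E'
import numpy as np, cv2
from scipy.spatial.transform import Rotation as R
from station import telemetry, imaging, job, look_for, place_of
def rot(a):
    a=np.array(a,float)
    return a if a.shape==(3,3) else (R.from_quat(a) if a.size==4 else R.from_rotvec(a)).as_matrix()
def shot(n):
    s=telemetry.get_state(); p=imaging.camera(n)
    if n=="wrist":
        T=np.eye(4);T[:3,:3]=rot(s["ee_rot"]);T[:3,3]=s["position"]
        H=T@np.array(p["hand_eye"]); p["_o"],p["_R"]=H[:3,3],H[:3,:3]
    else: p["_o"],p["_R"]=np.array(p["xyz"],float),rot(p["attitude"])
    p["_f"]=240/np.tan(np.radians(p["vertical_fov"])/2)
    return p
def at_z(p,px,z):
    d=p["_R"]@np.array([(px[0]-p["cx"])/p["_f"],(px[1]-p["cy"])/p["_f"],1]); return p["_o"]+d*(z-p["_o"][2])/d[2]
def proj(p,X):
    c=p["_R"].T@(np.array(X)-p["_o"]); return p["_f"]*c[:2]/c[2]+[p["cx"],p["cy"]]
def save(p,n): cv2.imwrite("pics/"+n+".png",cv2.cvtColor(p["image"],cv2.COLOR_RGB2BGR))
E
python3 - <<'E'
from h import *
np.set_printoptions(precision=1,suppress=True)
s=telemetry.get_state(); print(s)
Z=dict(dish_rim=170,pin=146,strainer=151,notch=151,tab_left=169,tab_right=169,press=0,bowl=0,reamer=0,egg_cup=0,pastry_wheel=0)
for n in("top","scene","wrist"):
    p=shot(n); save(p,n); print(n,p["_o"],p["_f"],p["cx"],p["cy"],{k:v for k,v in p.items() if k not in("image",)and n=="top"})
    for k,z in Z.items():
        for d in place_of(p,k)[:2]: print(" ",k,round(d["conf"],2),np.array(d["pixel"]),at_z(p,d["pixel"],z)[:2])
E
```

```text
{'t': 0.0, 'qpos': array([ 1.1,  0.3,  1.5, -0. ,  1.3, -0.2]), 'joint_vel': array([ 0.,  0., -0., -0.,  0.,  0.]), 'joint_efforts': array([ -0. , -41.2, -26. ,  -0. ,   0. ,   0. ]), 'position': array([147.4, 503.6, 230.7]), 'ee_rot': array([-0.4, -3.1,  0. ]), 'contact_force': array([-0.3,  0.3,  0.2]), 'ft_torque': array([ 0. ,  0. , -0.1]), 'grasp_force': 0.0, 'gripper_width': 85.14249766555264}
top [ 387.6   14.2 1240.1] 563.7967906380792 312.9562489786014 242.18323449173445 {'vertical_fov': 46.11748185293765, 'cx': 312.9562489786014, 'cy': 242.18323449173445, 'xyz': array([ 387.6,   14.2, 1240.1]), 'attitude': array([-2.1,  2.1, -0.2]), 'shot': 1, '_o': array([ 387.6,   14.2, 1240.1]), '_R': array([[ 0. , -1. ,  0.2],
       [-1. , -0. , -0. ],
       [ 0. , -0.2, -1. ]]), '_f': np.float64(563.7967906380792)}
  dish_rim 0.63 [292.2 274.1] [511.2  40.5]
  dish_rim 0.42 [292.  284.3] [491.7  40.7]
  pin 0.75 [303.9 248.7] [564.2  18.5]
  strainer 0.8 [290.2 275.8] [510.   44.8]
  notch 0.91 [292.9 307.6] [448.7  39.1]
  tab_left 0.8 [315.4 277.9] [504.1  -3.8]
  tab_right 0.78 [2
[... 219 characters left out ...]
[491.5 437.6]
scene [1476.9 -255.7  786.8] 519.8179740249122 318.1137277964204 237.9917576431331 {}
  dish_rim 0.84 [337.  195.4] [511.2  46.7]
  pin 0.84 [333.4 219.8] [569.9  21.3]
  pin 0.28 [335.2 204.5] [510.9  42.9]
  strainer 0.88 [336.2 200.7] [503.3  47.5]
  notch 0.58 [327.6 190.1] [452.5  41.3]
  tab_left 0.97 [316.3 195.2] [496.4   1.9]
  tab_right 0.85 [354.3 191.2] [502.3  90.9]
  tab_right 0.22 [138.8 312.3] [ 784.  -384.6]
  press 0.73 [334.7 257. ] [520.1  41.6]
  egg_cup 0.64 [473.3 231.8] [512.6 421.1]
  pastry_wheel 0.62 [134.9 310.6] [ 586.8 -428. ]
wrist [ 80.2 523.6 373.1] 375.9559897352559 314.41706195388593 236.87373329820898 {}
  bowl 0.9 [ 64.9 467.4] [383.8 109.3]
```

```bash
python3 - <<'E'
from h import *
np.set_printoptions(precision=2,suppress=True)
p=shot("top"); c=p["image"][190:370,210:370]
t=cv2.resize(c,(480,540),interpolation=cv2.INTER_CUBIC)
s=shot("scene"); d=cv2.resize(s["image"][160:250,280:385],(315*1,270),interpolation=cv2.INTER_CUBIC)
o=np.zeros((540,800,3),np.uint8); o[:,:480]=t; o[:270,480:795]=d
cv2.imwrite("pics/c1.png",o[:,:,::-1])
w=shot("wrist"); print(np.array(w["hand_eye"])); print(rot(telemetry.get_state()["ee_rot"]))
for k in("reamer","bowl","egg_cup","pastry_wheel"): print(k,[(round(x["conf"],2),x["pixel"]) for q in(p,s) for x in look_for(q,k)[:2]])
E
```

```text
[[   0.     -0.96   -0.28   70.11]
 [   1.     -0.      0.      0.02]
 [  -0.     -0.28    0.96 -141.82]
 [   0.      0.      0.      1.  ]]
[[-0.96  0.28 -0.  ]
 [ 0.28  0.96  0.  ]
 [ 0.   -0.   -1.  ]]
reamer [(0.6, [297.1, 216.0]), (0.2, [289.6, 276.7]), (0.62, [348.6, 295.1])]
bowl [(0.95, [257.9, 344.2]), (0.67, [336.7, 203.4])]
egg_cup [(0.75, [106.3, 288.1]), (0.65, [476.9, 217.3])]
pastry_wheel [(0.96, [495.5, 264.0]), (0.94, [141.1, 299.4])]
```

View pics/c1.png

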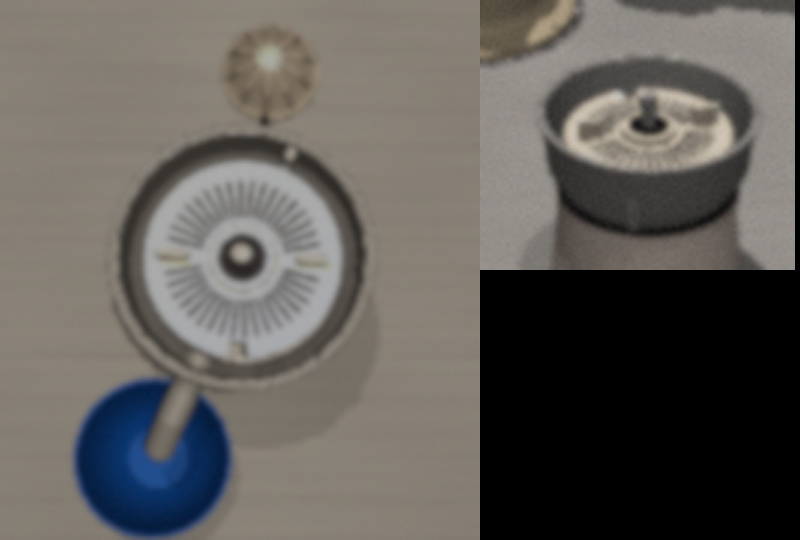

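>>> send_rows(
  steps=[
    [0,[-0.0296,-0.0213,0],[0,0,0]],
    [0,[-0.0296,-0.0213,0],[0,0,0]],
    [0,[-0.0296,-0.0213,0],[0,0,0]],
    [0,[-0.0296,-0.0213,0],[0,0,0]],
    [0,[-0.0296,-0.0213,0],[0,0,0]],
    [0,[-0.0296,-0.0213,0],[0,0,0]],
    [0,[-0.0296,-0.0213,0],[0,0,0]],
    [0,[-0.0296,-0.0213,0],[0,0,0]],
    [0,[-0.0296,-0.0213,0],[0,0,0]],
    [0,[-0.0296,-0.0213,0],[0,0,0]],
    [0,[-0.0296,-0.0213,0],[0,0,0]],
    [0,[-0.0296,-0.0213,0],[0,0,0]],
    [0,[-0.0296,-0.0213,0],[0,0,0]],
    [0,[-0.0296,-0.0213,0],[0,0,0]],
    [0,[-0.0296,-0.0213,0],[0,0,0]],
    [0,[-0.0296,-0.0213,0],[0,0,0]],
    [0,[0,0,0],[0,0,0]],
    [0,[0,0,0],[0,0,0]],
    [0,[0,0,0],[0,0,0]],
  ],
)

```text
t: 3.93
position: [506.0, 44.0, 231.2]
ee_rot: [-0.446, -3.109, -0.0]
contact_force: [-0.5, -0.5, -0.3]
gripper_width: 85.3
grasp_force: 0.0
```

```bash
cat > m.py <<'E'
from h import *
import sys
np.set_printoptions(precision=1,suppress=True)
dz=float(sys.argv[2]) if len(sys.argv)>2 else 0
s=telemetry.get_state(); print(s["t"],s["position"],s["qpos"]*57.3,s["contact_force"])
p=shot("wrist"); save(p,sys.argv[1]); print(p["_o"])
Z=dict(dish_rim=170,pin=146,strainer=151-dz,notch=151-dz,tab_left=169-dz,tab_right=169-dz)
for k,z in Z.items():
    for d in place_of(p,k)[:2]: print(" ",k,round(d["conf"],2),np.array(d["pixel"]),at_z(p,d["pixel"],z)[:2])
E
python3 m.py w1
```

```text
3.9333 [506.   44.  231.2] [ -8.3  15.8  88.7   0.   75.6 -82. ] [-0.5 -0.5 -0.3]
[438.8  63.7 373. ]
  dish_rim 0.64 [317.3 264.4] [510.9  44.5]
  pin 0.84 [301.6 337.6] [567.3  17.2]
  strainer 0.73 [317.  252.1] [509.8  44.8]
  notch 0.89 [291.1 149.3] [445.8  47.9]
  tab_left 0.72 [243.  278.5] [507.5   0.4]
  tab_right 0.64 [392.6 244. ] [511.5  88.9]
```

View pics/w1.png

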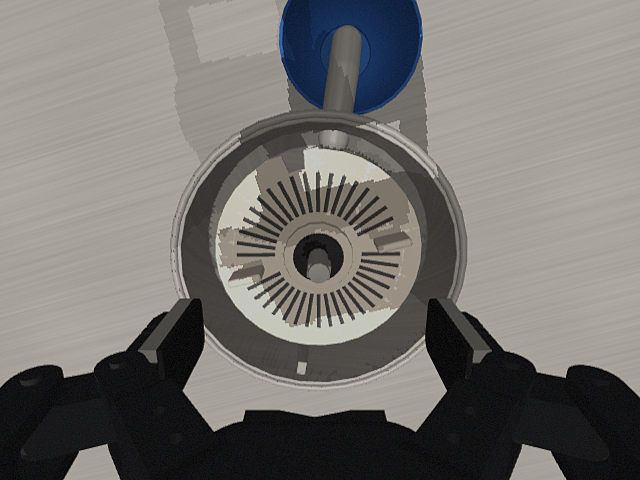

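>>> send_rows(
  steps=[
    [1,[0,0,0],[0,0,6.96]],
    [1,[0,0,0],[0,0,6.96]],
    [1,[0,0,0],[0,0,6.96]],
    [1,[0,0,0],[0,0,6.96]],
    [1,[0,0,0],[0,0,6.96]],
    [1,[0,0,0],[0,0,6.96]],
    [1,[0,0,0],[0,0,6.96]],
    [1,[0,0,0],[0,0,6.96]],
    [1,[0,0,0],[0,0,6.96]],
    [1,[0,0,0],[0,0,6.96]],
    [1,[0,0,0],[0,0,6.96]],
    [1,[0,0,0],[0,0,6.96]],
    [1,[0,0,0],[0,0,6.96]],
    [1,[0,0,0],[0,0,6.96]],
    [1,[0,0,0],[0,0,6.96]],
    [1,[0,0,0],[0,0,6.96]],
    [1,[0,0,0],[0,0,6.96]],
    [1,[0,0,0],[0,0,6.96]],
    [1,[0,0,0],[0,0,6.96]],
    [1,[0,0,0],[0,0,6.96]],
  ],
  force=30,
)

```text
t: 5.95
position: [506.2, 44.0, 231.4]
ee_rot: [3.072, 0.657, 0.0]
contact_force: [0.0, 0.7, -0.1]
gripper_width: -0.0
grasp_force: 0.0
```

>>> send_rows(
  steps=[
    [1,[0,0,0],[0,0,6.96]],
    [1,[0,0,0],[0,0,6.96]],
    [1,[0,0,0],[0,0,6.96]],
    [1,[0,0,0],[0,0,6.96]],
    [1,[0,0,0],[0,0,6.96]],
    [1,[0.00865,-0.022,0],[0,0,0]],
    [1,[0.00865,-0.022,0],[0,0,0]],
    [1,[0,0,0],[0,0,0]],
    [1,[0,0,0],[0,0,0]],
    [1,[0,0,0],[0,0,0]],
  ],
)

```text
t: 6.78
position: [530.9, 83.8, 231.2]
ee_rot: [3.129, -0.282, -0.001]
contact_force: [-1.4, -1.1, -0.2]
gripper_width: 0.0
grasp_force: 0.0
```

```bash
python3 - <<'E'
from h import *
s=telemetry.get_state(); r=rot(s["ee_rot"]);print(s["t"],s["position"],np.degrees(np.arctan2(r[1,0],r[0,0])),r[:,2],s["qpos"]*57.3,s["gripper_width"])
E
```

```text
6.7833 [530.87131202  83.80202538 231.19317138] -10.293685281051642 [-4.21048146e-04 -1.62051416e-04 -9.99999898e-01] [-3.52182055e+00  1.95207278e+01  8.36480526e+01 -1.10388584e-02
  7.68679891e+01  9.67817612e+01] 0.0063178195568606545
```

>>> send_rows(
  steps=[
    [1,[0,0,0.02],[0,0,0]],
    [1,[0,0,0.02],[0,0,0]],
    [1,[0,0,0.012],[0,0,0]],
    [1,[0,0,0.008],[0,0,0]],
    [1,[0,0,0.005],[0,0,0]],
    [1,[0,0,0.005],[0,0,0]],
    [1,[0,0,0.004],[0,0,0]],
    [1,[0,0,0],[0,0,0]],
    [1,[0,0,0],[0,0,0]],
  ],
)

```text
t: 7.53
position: [531.3, 83.9, 157.6]
ee_rot: [-3.129, 0.283, -0.001]
contact_force: [0.2, -0.2, 0.2]
gripper_width: 0.2
grasp_force: 0.0
```

>>> send_rows(
  steps=[
    [1,[-0.00455,-0.0012,0],[0,0,-6]],
    [1,[-0.00455,-0.0012,0],[0,0,-6]],
    [1,[-0.00455,-0.0012,0],[0,0,-6]],
    [1,[-0.00455,-0.0012,0],[0,0,-6]],
    [1,[-0.00455,-0.0012,0],[0,0,-6]],
    [1,[0,0,0],[0,0,0]],
  ],
)

```text
t: 8.03
position: [508.3, 89.3, 157.9]
ee_rot: [3.094, 0.543, 0.001]
contact_force: [0.1, -0.1, -0.2]
gripper_width: 0.3
grasp_force: 0.0
```

```bash
python3 m.py w2
```

```text
8.0333 [508.3  89.3 157.9] [-3.1 20.8 93.4  0.  65.8 67. ] [ 0.1 -0.1 -0.2]
[574.4 113.2 299.8]
  dish_rim 0.74 [469.3  44.8] [614.7  76.2]
  dish_rim 0.64 [423.2 344. ] [512.8  45.7]
  pin 0.67 [523.  218.9] [570.1  18.6]
  strainer 0.9 [411.9 323.7] [511.4  44.7]
  tab_left 0.75 [538. 340.] [529.4   3.5]
```

>>> send_rows(
  steps=[
    [1,[-0.00455,-0.0012,0],[0,0,-6]],
    [1,[-0.00455,-0.0012,0],[0,0,-6]],
    [1,[-0.00455,-0.0012,0],[0,0,-6]],
    [1,[-0.00455,-0.0012,0],[0,0,-6]],
    [1,[-0.00455,-0.0012,0],[0,0,-6]],
    [1,[-0.00455,-0.0012,0],[0,0,-6]],
    [1,[-0.00455,-0.0012,0],[0,0,-6]],
    [1,[-0.00455,-0.0012,0],[0,0,-6]],
    [1,[-0.00455,-0.0012,0],[0,0,-6]],
    [1,[-0.00455,-0.0012,0],[0,0,-6]],
    [1,[-0.00455,-0.0012,0],[0,0,-6]],
    [1,[-0.00455,-0.0012,0],[0,0,-6]],
    [1,[-0.00455,-0.0012,0],[0,0,-6]],
    [1,[-0.00455,-0.0012,0],[0,0,-6]],
    [1,[-0.00455,-0.0012,0],[0,0,-6]],
    [1,[-0.00455,-0.0012,0],[0,0,-6]],
    [1,[-0.00455,-0.0012,0],[0,0,-6]],
    [1,[0,0,0],[0,0,0]],
  ],
)

```text
t: 9.88
position: [466.6, 32.9, 157.3]
ee_rot: [1.527, 2.745, -0.0]
contact_force: [-0.4, -0.4, 0.3]
gripper_width: -0.4
grasp_force: 0.0
```

```bash
python3 m.py w3; python3 - <<'E'
from h import *
Z=dict(pin=146,notch=151,tab_left=169,tab_right=169,strainer=151)
for n in("scene","top"):
    p=shot(n); save(p,n+"3")
    for k,z in Z.items():
        for d in place_of(p,k)[:2]: print(n,k,round(d["conf"],2),np.array(d["pixel"]),at_z(p,d["pixel"],z)[:2])
E
```

```text
9.8833 [466.6  32.9 157.3] [-10.4  15.2 101.4  -0.   63.5 -42.2] [-0.4 -0.4  0.3]
[429.7  92.6 299.1]
  dish_rim 0.75 [426.8 350.5] [511.  45.]
  strainer 0.82 [412.9 324.3] [510.   45.3]
  tab_left 0.79 [541.9 346.5] [549.1  69.9]
scene pin 0.92 [331.6 218.5] [563.99474159  18.86649636]
scene notch 0.7 [316.5 216.6] [555.21230771 -13.27023672]
scene notch 0.65 [134.  312.2] [ 761.32947168 -396.37869601]
scene tab_left 0.81 [349.6 202.5] [545.97666965  65.53231528]
scene tab_right 0.87 [319.3 190.1] [476.42745334  14.42830178]
scene strainer 0.96 [333.8 204.9] [519.18404666  37.05122326]
scene strainer 0.28 [349.  203.8] [523.79531594  71.86498692]
top pin 0.68 [305.7 248.1] [565.3900165   14.95170047]
top notch 0.73 [320.8 257.2] [546.69294601 -14.59477035]
top notch 0.35 [299.2 212.6] [635.66671676  28.08182714]
top tab_left 0.9 [273.7 257.4] [543.35595812  76.22325061]
```

View pics/w3.png

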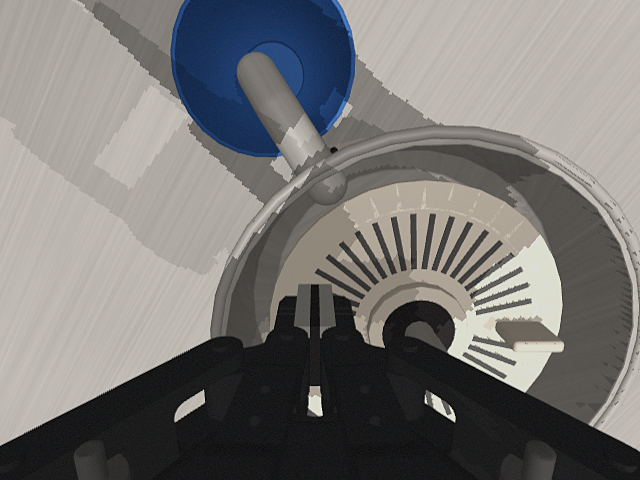

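>>> send_rows(
  steps=[
    [1,[-0.00455,-0.0012,0],[0,0,-6]],
    [1,[-0.00455,-0.0012,0],[0,0,-6]],
    [1,[-0.00455,-0.0012,0],[0,0,-6]],
    [1,[-0.00455,-0.0012,0],[0,0,-6]],
    [1,[0,0,0],[0,0,0]],
    [1,[0,0,0],[0,0,0]],
  ],
)

```text
t: 11.33
position: [474.6, 16.6, 157.3]
ee_rot: [0.932, 3.0, 0.0]
contact_force: [-0.3, -0.0, -0.1]
gripper_width: 0.1
grasp_force: 0.0
```

```bash
python3 - <<'E'
from h import *
s=telemetry.get_state(); r=rot(s["ee_rot"]);print(s["t"],s["position"],np.degrees(np.arctan2(r[1,0],r[0,0])),s["contact_force"])
Z=dict(pin=146,notch=151,tab_left=169,tab_right=169,strainer=151)
for n in("scene","top","wrist"):
    p=shot(n); save(p,n+"4")
    for k,z in Z.items():
        for d in place_of(p,k)[:1]: print(n,k,round(d["conf"],2),np.array(d["pixel"]),at_z(p,d["pixel"],z)[:2])
E
```

```text
11.3333 [474.55748554  16.59055431 157.27286521] 145.48535576813268 [-0.33614285 -0.0158635  -0.1087043 ]
scene pin 0.7 [333.2 219.6] [569.08050139  21.05286426]
scene notch 0.78 [327.  219.6] [572.61838573   5.82875697]
scene tab_left 0.62 [353.6 198.7] [533.05051832  79.13974442]
scene tab_right 0.83 [315.7 191.5] [480.30304775   4.79747847]
scene strainer 0.58 [335.7 204.4] [518.28365286  41.83071696]
top pin 0.91 [304.8 248.2] [565.18424134  16.719883  ]
top notch 0.74 [309.2 247.2] [566.38802834   8.10461796]
top strainer 0.74 [297.9 212.7] [635.45236534  30.65132815]
wrist tab_left 0.89 [538.9 349.6] [535.62495972  82.24210898]
wrist strainer 0.96 [412.3 329.2] [511.16925934  44.09487994]
```

>>> send_rows(
  steps=[
    [1,[0.003,0.001,0],[0,0,0]],
    [1,[0,0,-0.01],[0,0,0]],
    [1,[0,0,-0.032],[0,0,0]],
    [1,[0,0,-0.032],[0,0,0]],
    [0,[-0.005,0.014,0],[0,0,0]],
    [0,[-0.005,0.014,0],[0,0,0]],
    [0,[-0.005,0.014,0],[0,0,0]],
    [0,[0,0,0],[0,0,0]],
    [0,[0,0,0],[0,0,0]],
    [0,[0,0,0],[0,0,0]],
    [0,[0,0,0],[0,0,0]],
    [0,[0,0,0],[0,0,0]],
  ],
)

```text
t: 13.23
position: [508.3, 45.1, 231.4]
ee_rot: [0.928, 3.001, -0.0]
contact_force: [-0.0, 0.7, -0.0]
gripper_width: 85.4
grasp_force: 0.0
```

```bash
python3 m.py w5
```

```text
13.2333 [508.3  45.1 231.4] [ -8.1  16.1  88.3  -0.   75.6 -63.8] [-0.   0.7 -0. ]
[450.5  84.7 373.2]
  dish_rim 0.66 [315.9 261.1] [511.1  44.4]
  pin 0.84 [330.5 338.7] [570.3  16.2]
  strainer 0.98 [313.7 249.4] [509.7  43.8]
  strainer 0.6 [314.1 341.4] [563.2   7.6]
  notch 0.59 [313. 341.] [562.5   7.1]
  tab_left 0.56 [396.9 259.4] [536.9  83.2]
  tab_right 0.92 [240.2 256.5] [484.6   9.9]
```

View pics/w5.png

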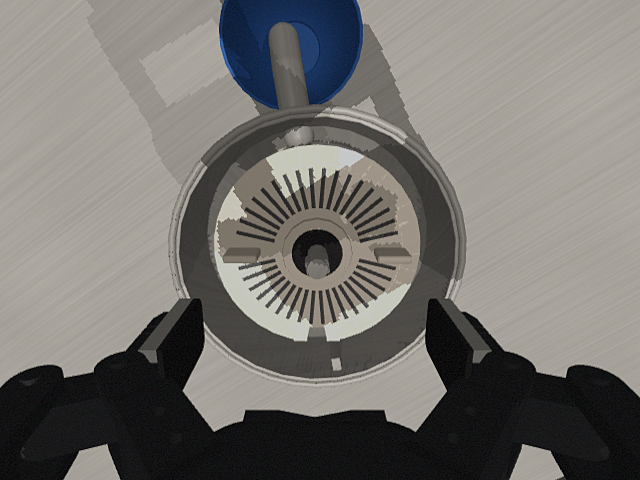

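```bash
python3 - <<'E'
from h import *
p=shot("wrist")
C=np.mean([at_z(p,d["pixel"],z)[:2] for k,z in(("strainer",151),("dish_rim",170)) for d in place_of(p,k)[:1]],0); print(C)
for a in(-28,-27,-26,-25,-24,-23): print(a,[proj(p,[*(C+r*np.array([np.cos(np.radians(a)),np.sin(np.radians(a))])),z]).round(1) for r,z in((69,164),(74,164),(64,151))])
for a in(-37,-36,-35,-34): print(a,[proj(p,[*(C+r*np.array([np.cos(np.radians(a)),np.sin(np.radians(a))])),z]).round(1) for r,z in((64,151),(53,151))])
c=p["image"][300:390,270:380]; cv2.imwrite("pics/c5.png",cv2.resize(c,None,fx=6,fy=6,interpolation=cv2.INTER_CUBIC)[:,:,::-1])
E
```

```text
[511.27214859  44.01863981]
-28 [array([326.7, 359.5]), array([327.4, 366.3]), array([325.3, 341.6])]
-27 [array([328.5, 359.4]), array([329.4, 366.1]), array([326.9, 341.4])]
-26 [array([330.4, 359.1]), array([331.4, 365.8]), array([328.6, 341.2])]
-25 [array([332.3, 358.9]), array([333.4, 365.6]), array([330.3, 341. ])]
-24 [array([334.1, 358.6]), array([335.4, 365.3]), array([331.9, 340.7])]
-23 [array([336. , 358.3]), array([337.4, 364.9]), array([333.6, 340.5])]
-37 [array([310.3, 342. ]), array([311. , 327.3])]
-36 [array([311.9, 342.1]), array([312.4, 327.4])]
-35 [array([313.6, 342.1]), array([313.8, 327.4])]
-34 [array([315.3, 342.1]), array([315.2, 327.4])]
```

View pics/c5.png

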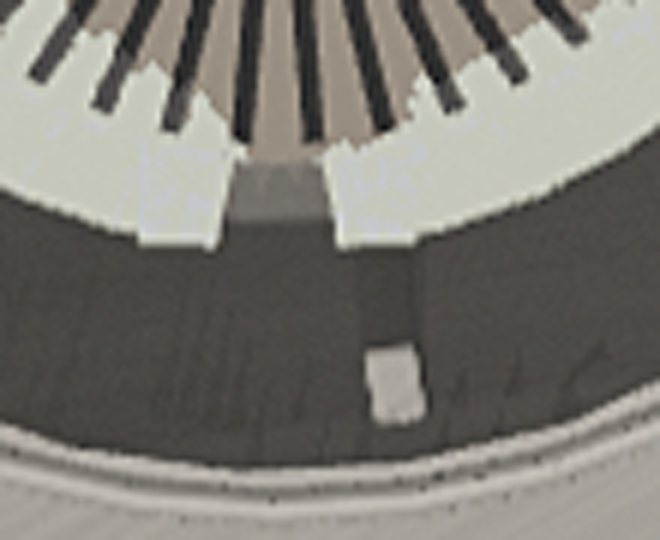

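>>> send_rows(
  steps=[
    [1,[0.005,-0.014,0],[0,0,0]],
    [1,[0.005,-0.014,0],[0,0,0]],
    [1,[0.005,-0.014,0],[0,0,0]],
    [1,[0,0,0],[0,0,0]],
    [1,[0,0,0],[0,0,0]],
    [1,[0,0,0],[0,0,0]],
    [1,[0,0,0],[0,0,0]],
    [1,[0,0,0],[0,0,0]],
    [1,[0,0,0.03],[0,0,0]],
    [1,[0,0,0.025],[0,0,0]],
    [1,[0,0,0.01],[0,0,0]],
    [1,[0,0,0.005],[0,0,0]],
    [1,[0,0,0.004],[0,0,0]],
    [1,[0,0,0],[0,0,0]],
    [1,[0,0,0],[0,0,0]],
  ],
)

```text
t: 14.98
position: [473.1, 19.1, 157.9]
ee_rot: [0.926, 3.001, 0.0]
contact_force: [0.0, 0.2, -0.1]
gripper_width: 0.1
grasp_force: 0.0
```

>>> send_rows(
  steps=[
    [1,[-0.003,-0.001,0],[0,0,0]],
    [1,[-0.00183,-0.00054,0],[0,0,-2.42]],
    [1,[-0.00183,-0.00054,0],[0,0,-2.42]],
    [1,[-0.00183,-0.00054,0],[0,0,-2.42]],
    [1,[-0.00183,-0.00054,0],[0,0,-2.42]],
    [1,[0,0,0],[0,0,0]],
    [1,[0,0,0],[0,0,0]],
    [1,[0,0,0],[0,0,0]],
  ],
)

```text
t: 15.65
position: [479.9, 11.0, 157.6]
ee_rot: [0.672, 3.068, -0.0]
contact_force: [0.3, -0.1, 0.3]
gripper_width: 0.0
grasp_force: 0.0
```

```bash
python3 - <<'E'
from h import *
np.set_printoptions(precision=1,suppress=True)
s=telemetry.get_state(); r=rot(s["ee_rot"]);print(s["t"],s["position"],np.degrees(np.arctan2(r[1,0],r[0,0])),s["contact_force"])
Z=dict(pin=146,notch=151,tab_left=169,tab_right=169,strainer=151)
P={}
for n in("scene","top","wrist"):
    p=P[n]=shot(n); save(p,n+"6")
    for k,z in Z.items():
        for d in place_of(p,k)[:1]: print(n,k,round(d["conf"],2),np.array(d["pixel"]),at_z(p,d["pixel"],z)[:2])
a=cv2.resize(P["scene"]["image"][180:240,295:375],(400,300),interpolation=cv2.INTER_CUBIC)
b=cv2.resize(P["top"]["image"][225:285,280:340],(300,300),interpolation=cv2.INTER_CUBIC)
cv2.imwrite("pics/c6.png",np.hstack([a,b])[:,:,::-1])
E
```

```text
15.65 [479.9  11.  157.6] 155.29197094410566 [ 0.3 -0.1  0.3]
scene pin 0.83 [335.  219.3] [569.   25.2]
scene notch 0.84 [330.5 223.9] [590.5   8.6]
scene tab_left 0.67 [352.7 195.7] [520.2  81.2]
scene tab_right 0.89 [315.3 196.1] [499.6  -1.2]
scene strainer 0.84 [336.3 202.3] [510.   45.7]
top pin 0.88 [304.9 246.8] [568.   16.5]
wrist tab_left 0.55 [537.8 352.5] [530.1  85.2]
wrist strainer 0.77 [408.6 330. ] [511.   42.6]
```

View pics/c6.png

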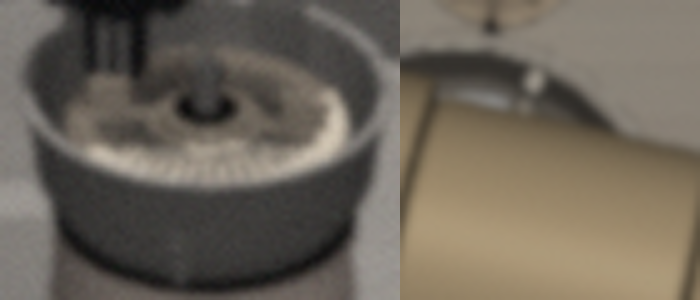

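>>> send_rows(
  steps=[
    [1,[0.003,0.001,0],[0,0,0]],
    [1,[0,0,-0.01],[0,0,0]],
    [1,[0,0,-0.032],[0,0,0]],
    [1,[0,0,-0.032],[0,0,0]],
    [0,[-0.005,0.014,0],[0,0,0]],
    [0,[-0.005,0.014,0],[0,0,0]],
    [0,[-0.005,0.014,0],[0,0,0]],
    [0,[0,0,0],[0,0,0]],
    [0,[0,0,0],[0,0,0]],
    [0,[0,0,0],[0,0,0]],
    [0,[0,0,0],[0,0,0]],
    [0,[0,0,0],[0,0,0]],
  ],
)

```text
t: 17.55
position: [508.3, 44.7, 231.5]
ee_rot: [0.671, 3.069, -0.0]
contact_force: [-0.5, 0.0, -0.2]
gripper_width: 85.4
grasp_force: 0.0
```

```bash
python3 m.py w7; python3 - <<'E'
from h import *
p=shot("wrist")
C=np.array([510.5,44.3])
for a in(-28,-26,-24,-22): print(a,[proj(p,[*(C+r*np.array([np.cos(np.radians(a)),np.sin(np.radians(a))])),z]).round(1) for r,z in((69,164),(74,164),(64,151),(53,151))])
c=p["image"][300:390,290:400]; cv2.imwrite("pics/c7.png",cv2.resize(c,None,fx=6,fy=6,interpolation=cv2.INTER_CUBIC)[:,:,::-1])
E
```

```text
17.55 [508.3  44.7 231.5] [ -8.1  16.1  88.3  -0.   75.7 -73.5] [-0.5  0.  -0.2]
[444.6  74.  373.3]
  dish_rim 0.67 [317.3 258.2] [509.9  45.9]
  pin 0.76 [312.2 336.6] [567.6  16. ]
  strainer 0.67 [312.4 249.3] [509.5  43. ]
  strainer 0.33 [317.5 258.3] [516.2  43.4]
  notch 0.78 [315.9 341.5] [569.3  18. ]
  tab_left 0.85 [395.1 257.5] [528.5  86.6]
  tab_right 0.84 [238.2 257.9] [491.1   4.6]
-28 [array([308. , 358.9]), array([307.6, 365.7]), array([308.7, 340.9]), array([309.6, 326.2])]
-26 [array([311.8, 359. ]), array([311.6, 365.8]), array([312.1, 341.1]), array([312.4, 326.3])]
-24 [array([315.6, 359. ]), array([315.6, 365.8]), array([315.4, 341.1]), array([315.2, 326.3])]
-22 [array([319.3, 359. ]), array([319.7, 365.7]), array([318.8, 341. ]), array([318. , 326.3])]
```

View pics/c7.png

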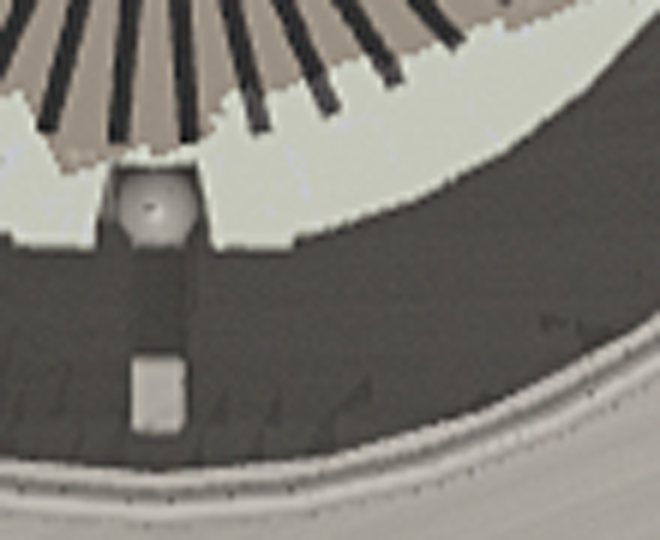

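>>> send_rows(
  steps=[
    [1,[0.005,-0.014,0],[0,0,0]],
    [1,[0.005,-0.014,0],[0,0,0]],
    [1,[0.005,-0.014,0],[0,0,0]],
    [1,[0,0,0],[0,0,0]],
    [1,[0,0,0],[0,0,0]],
    [1,[0,0,0],[0,0,0]],
    [1,[0,0,0],[0,0,0]],
    [1,[0,0,0],[0,0,0]],
    [1,[0,0,0.03],[0,0,0]],
    [1,[0,0,0.025],[0,0,0]],
    [1,[0,0,0.01],[0,0,0]],
    [1,[0,0,0.005],[0,0,0]],
    [1,[0,0,0.004],[0,0,0]],
    [1,[0,0,0.003],[0,0,0]],
    [1,[0,0,0.001],[0,0,0]],
    [1,[0,0,0],[0,0,0]],
  ],
)

```text
t: 19.28
position: [477.8, 13.2, 153.8]
ee_rot: [0.67, 3.068, -0.0]
contact_force: [-0.3, 0.1, 0.1]
gripper_width: 0.4
grasp_force: 0.0
```

>>> send_rows(
  steps=[
    [1,[0,0,0.001],[0,0,0]],
    [1,[0,0,0.001],[0,0,0]],
    [1,[0,0,0.001],[0,0,0]],
    [1,[0,0,0],[0,0,0]],
  ],
)

```text
t: 19.62
position: [477.6, 13.1, 150.6]
ee_rot: [0.67, 3.069, -0.0]
contact_force: [-0.9, 0.7, 2.7]
gripper_width: -0.1
grasp_force: 1.1
```

>>> send_rows(
  steps=[
    [1,[0,0,0.001],[0,0,0]],
    [1,[0,0,0.001],[0,0,0]],
    [1,[0,0,0],[0,0,0]],
  ],
)

```text
t: 19.87
position: [477.7, 13.1, 148.6]
ee_rot: [0.67, 3.068, -0.0]
contact_force: [-0.3, 0.2, 4.6]
gripper_width: -0.1
grasp_force: 1.9
```

>>> send_rows(
  steps=[
    [1,[0,0,0.001],[0,0,0]],
    [1,[0,0,0.001],[0,0,0]],
    [1,[0,0,0],[0,0,0]],
  ],
)

```text
t: 20.12
position: [477.7, 13.1, 146.5]
ee_rot: [0.67, 3.069, -0.0]
contact_force: [-0.1, -0.3, 4.4]
gripper_width: 0.0
grasp_force: 1.9
```

Past the pin (4.5 mm down at only 4.5 N). Continuing down.

>>> send_rows(
  steps=[
    [1,[0,0,0.001],[0,0,0]],
    [1,[0,0,0.001],[0,0,0]],
    [1,[0,0,0.001],[0,0,0]],
    [1,[0,0,0.001],[0,0,0]],
    [1,[0,0,0],[0,0,0]],
  ],
)

```text
t: 20.53
position: [477.6, 13.1, 142.4]
ee_rot: [0.67, 3.069, -0.0]
contact_force: [0.2, -1.2, 4.3]
gripper_width: 0.1
grasp_force: 1.7
```

>>> send_rows(
  steps=[
    [1,[0,0,0.001],[0,0,0]],
    [1,[0,0,0.001],[0,0,0]],
    [1,[0,0,0],[0,0,0]],
  ],
)

```text
t: 20.78
position: [477.6, 13.1, 140.4]
ee_rot: [0.67, 3.069, -0.0]
contact_force: [0.7, 0.6, 3.7]
gripper_width: -0.2
grasp_force: 1.8
```

>>> send_rows(
  steps=[
    [1,[0,0,0.0005],[0,0,0]],
    [1,[0,0,0.0005],[0,0,0]],
    [1,[0,0,0],[0,0,0]],
  ],
)

```text
t: 21.03
position: [477.6, 13.1, 139.4]
ee_rot: [0.67, 3.069, -0.0]
contact_force: [1.6, 0.0, 5.5]
gripper_width: -0.3
grasp_force: 2.2
```

>>> send_rows(
  steps=[
    [1,[0,0,0.0005],[0,0,0]],
    [1,[0,0,0],[0,0,0]],
  ],
)

```text
t: 21.2
position: [477.6, 13.2, 139.0]
ee_rot: [0.67, 3.069, -0.0]
contact_force: [0.6, -0.6, 4.4]
gripper_width: 0.1
grasp_force: 2.5
```

>>> send_rows(
  steps=[
    [1,[0,0,0.0005],[0,0,0]],
    [1,[0,0,0],[0,0,0]],
  ],
)

```text
t: 21.37
position: [477.7, 13.1, 138.9]
ee_rot: [0.67, 3.068, -0.0]
contact_force: [-1.2, -1.0, 8.6]
gripper_width: 0.0
grasp_force: 4.4
```

>>> send_rows(
  steps=[
    [1,[0,0,0.0005],[0,0,0]],
    [1,[0,0,0],[0,0,0]],
  ],
)

```text
t: 21.53
position: [477.8, 13.0, 138.8]
ee_rot: [0.67, 3.068, -0.0]
contact_force: [-1.6, -0.9, 12.1]
gripper_width: 0.5
grasp_force: 6.3
```

Bottomed out at 139 mm with force rising; withdrawing and checking.

>>> send_rows(
  steps=[
    [1,[0,0,-0.002],[0,0,0]],
    [1,[0,0,-0.01],[0,0,0]],
    [1,[0,0,-0.02],[0,0,0]],
    [1,[0,0,-0.03],[0,0,0]],
    [1,[0,0,-0.03],[0,0,0]],
    [0,[-0.005,0.014,0],[0,0,0]],
    [0,[-0.005,0.014,0],[0,0,0]],
    [0,[-0.005,0.014,0],[0,0,0]],
    [0,[0,0,0],[0,0,0]],
    [0,[0,0,0],[0,0,0]],
    [0,[0,0,0],[0,0,0]],
    [0,[0,0,0],[0,0,0]],
    [0,[0,0,0],[0,0,0]],
  ],
)

```text
t: 22.62
position: [508.2, 44.7, 229.9]
ee_rot: [-0.671, -3.069, 0.0]
contact_force: [-0.1, -0.2, 0.4]
gripper_width: 85.3
grasp_force: 0.0
```

```bash
python3 m.py w8 12
```

```text
22.6167 [508.2  44.7 229.9] [ -8.1  16.1  88.4  -0.   75.4 -73.5] [-0.1 -0.2  0.4]
[444.6  74.  371.7]
  dish_rim 0.62 [316.8 261.2] [510.9  45.2]
  tab_left 0.9 [389.4 251.8] [528.   85.5]
  tab_right 0.84 [242.6 252.2] [491.4   5.1]
```

View pics/w8.png

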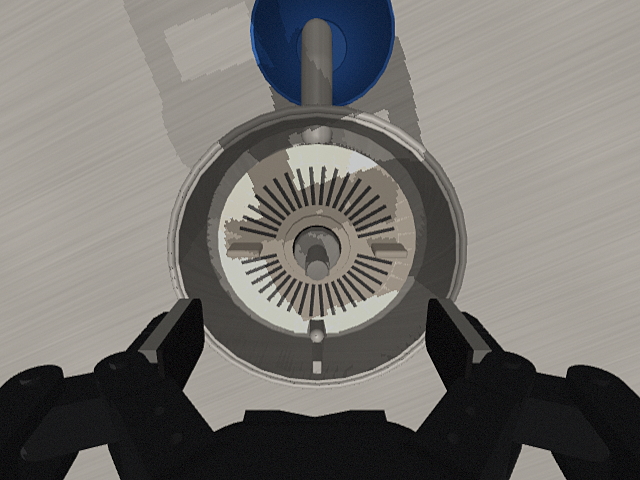

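The plate is down and the pin (317,337) sits in the notch. The strainer has settled lower in the dish and the fingers are clear of everything.

```bash
python3 -c "
from station import job
print(job.close_job())"
```

```text
the job is handed in; nothing more can be done
None
```

The strainer was turned about 157° anticlockwise until its notch was over the pin, then pressed down until it bottomed out at about 139 mm (about 12 N peak push); the last wrist picture shows the pin in the notch, and the job is handed in.

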